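# Lock the sander's clamping collar with the pin spanner

## Task

Lock the sanding disc on the small bench sander: fit both prongs of the orange-handled pin spanner fully into the two holes of the aluminium collar, and turn the collar clockwise (seen from above) with it all the way to its stop, where the red line on the collar points at the red pointer on the base. Then lift the spanner off and lay it, prongs down, in the middle of the dark blue tool mat. Leave the paint tin, the jar and the tape measure where they are.

Things in the scene. Friction and masses are not known exactly. Their poses are not given: they have to be found in the camera images.
- spanner: loose T-shaped pin spanner, about 0.3 kg, 164 mm long, 84 mm across its prong bar, 28 mm high, lying level, prongs down. Origin midway between the two prong tips, at their level (its underside); z up, y along the prong bar, handle to -x. Dark steel prong bar (24 mm wide) and neck (18 mm wide), both 13 to 22 mm above the origin. Centre of mass near x = -45 mm
- prong_a (a point): tip of the prong at y = +30 mm of the spanner. Prong: round steel, 10 mm diameter, 13 mm long below the bar, tip tapered to 6 mm over the last 3 mm
- prong_b (a point): tip of the other prong, at y = -30 mm of the spanner
- spanner_mid (a point): middle of the spanner's length, at its underside: x = -70 mm, y = 0, z = 0 of the spanner. Here lies its orange grip: a block 26 mm wide (y), 28 mm high (z 0 to 28) and 90 mm long (x from -62 to -152 mm), best grasped across its width from above
- sander: sander head fixed to the bench, face up: round grey base 160 mm across, 30 mm high, with a brown sanding disc (top at 32 mm), a switch box on its +x side (to 95 mm from the centre, 29 mm high) and a red pointer on top (52 to 78 mm out, 36 mm high, 37 degrees clockwise from +x seen from above). Origin: centre of its underside; the collar turns about its z axis
- collar (a joint): angle of the aluminium clamping collar, rad: 0 is loose, grows clockwise seen from above, hard stop at 1.25 (locked: its red line points at the red pointer); starts between 0 and 0.45. It stays where it is left; turning takes about 0.4 N m. A disc 96 mm across, 22 mm high, top face 54 mm above the bench, with two holes 60 mm apart, opposite each other
- hole_a (a point): mouth centre of one collar hole, in the collar's top face (54 mm above the bench), 30 mm from its axis. Round, 16 mm diameter, 16 mm deep, small chamfer; turns with the collar. Either prong fits either hole; fully in, the prong bar rests on the collar and the prong tips are 13 mm below the mouths
- hole_b (a point): centre of the mouth of the other collar hole, opposite hole_a
- mat: dark blue tool mat with a white border line, fixed flat on the bench, 240 mm (its x) by 160 mm (its y), 4 mm thick. Origin: centre of its underside
- stain_tin: bystander: small paint tin with bail handle, 79x85x80 mm; origin at the centre of its underside
- nail_jar: bystander: jar with a screw lid, 64 mm across, 86 mm high; origin at the centre of its underside
- tape_measure: bystander: yellow pocket tape measure, 40x83x66 mm; origin at the centre of its underside

How it is judged:
On the way, in this order (a step that is already met when the one before it is completed fails the run):
1. both prongs are in the collar's holes, at least 8 mm deep, before the collar is turned (((horizontal distance between prong_a and hole_a below 0.006 m and horizontal distance between prong_b and hole_b below 0.006 m) or (horizontal distance between prong_a and hole_b below 0.006 m and horizontal distance between prong_b and hole_a below 0.006 m)) and z of each of prong_a, prong_b in the frame of hole_a below -0.008 m and value of joint collar below 0.6 rad), for 0.2 s.
2. the collar is turned to its stop (1.15 or more) with both prongs in the holes (((horizontal distance between prong_a and hole_a below 0.006 m and horizontal distance between prong_b and hole_b below 0.006 m) or (horizontal distance between prong_a and hole_b below 0.006 m and horizontal distance between prong_b and hole_a below 0.006 m)) and z of each of prong_a, prong_b in the frame of hole_a below -0.008 m and value of joint collar above 1.15 rad), for 0.1 s.
At the end, for the whole second after the job is handed in: the collar's joint is at 1.15 rad or more (stop at 1.25); the spanner lies at rest, prongs down and level (within 0.12 rad), on the mat, the middle of its length within 60 mm along and 45 mm across of the mat's centre and its underside less than 10 mm above the bench (value of joint collar above 1.15 rad and x of spanner_mid in the frame of mat between -0.06 and 0.06 m and y of spanner_mid in the frame of mat between -0.045 and 0.045 m and height (world z) of spanner_mid between 0.001 and 0.01 m and angle between spanner's own z axis and vertical below 0.12 rad and linear speed of spanner below 0.02 m/s); the robot touches nothing.
It fails at once if the stain tin was shifted by more than 30 mm or tipped (distance of stain_tin from where it was at the start of the episode above 0.03 m or angle between stain_tin's own z axis and vertical above 0.4 rad).
It fails at once if the nail jar was shifted by more than 30 mm or tipped (distance of nail_jar from where it was at the start of the episode above 0.03 m or angle between nail_jar's own z axis and vertical above 0.4 rad).
It fails at once if the tape measure was shifted by more than 30 mm or tipped (distance of tape_measure from where it was at the start of the episode above 0.03 m or angle between tape_measure's own z axis and vertical above 0.4 rad).
It also fails if it takes over 58 s, if anything falls off the work surface, if the arm or the gripper's body presses on something with over 40 N, if the wrist force passes 120 N, or if a joint passes its speed limit or range.

## Robot

A 7-joint arm with a two-finger parallel gripper is mounted at the origin on a cart in front of the work surface, level with it; the furniture and walls round the work are solid. World frame = base frame: x ahead of the robot, y to its left, z up, the work surface at z = 0. Lengths are in m, angles in rad, forces in N, time in s.
With the tool pointing down it reaches from about 0.4 to 0.85 m from the base axis. Payload 10.4 kg.
Tool frame: the origin (TCP) lies on the centre line of the jaws, within the pads' length; the fingertips stand r.finger_overhang ahead of it and the grasp point (between the pads) lies 5 mm behind it (r.finger_overhang is the distance from the TCP to the fingertips, in m); z points along the fingers, y is the line along which they close (so a half turn about z gives the same grasp; the last joint's range is limited). The gripper opens to 87 mm and grips with 3 to 60 N. Pads are 19 mm wide; open, the fingers measure 117 mm over their backs; the gripper's body (75 mm by 190 mm) begins 51 mm behind the grasp point.
Start: joints at [1.152, 0.332, -0.065, 1.46, 0.022, 1.35, -0.088], TCP at [0.241, -0.577, 0.237] pointing down, gripper open.
Joint ranges: [-2.6, 2.6], [-0.5, 2.12], [-1.47, 1.34], [0.16, 2.42], [-1.27, 4.41], [0.06, 2.06], [-2.6, 2.6]. Speed limits (rad/s): [2.22, 2.22, 2.79, 2.79, 3.14, 3.14, 3.14].

## Interface

Orientations are given as a unit quaternion [x, y, z, w].
In Python, from bench import read_state, viewer, r gives the robot as it stands.
- The arm moves only by the tool carry_out, never from a script. Its argument "moves" is a list of rows, each a list of 6 numbers: the shift along the tool's x, y, z in units of 40 mm (1.0 is 40 mm), then the turn, a rotation vector about the tool's x, y, z in units of 8 degrees (1.0 is 8 degrees). A call has 1 to 20 rows; each row shifts and turns the commanded pose from where the row before left it, along the tool's axes as they then stand; what a row does not reach is not made up. A row lasts 1/8 s, in which the tool goes at most 62.5 mm and 10.7 degrees, less where a joint would pass 70% of its speed; a pose out of reach is approached as far as the arm can. A call is refused whole if a number of a shift passes 1 or a number of a turn 1, either way. A call with a gripper value outside its range is refused whole. "fingers" is the finger opening in mm, from 0 to 87, set as the call begins (left out, the last holds). The fingers move at their own pace and stop on an object; "force" is the grip in N (left out, the last holds). Time passes only in rows, so rows that do not move let the fingers close. It gives the time, the measured TCP pose, the force, the opening and the grip force at its end, in the units of the state.
- read_state(): the state, without advancing time (a new reading comes with each control period).
- viewer.camera(name): name is "side" or "top"; returns a dict with "pixels" (384x512x3 uint8, red, green, blue), "range_z" (384x512 float32, m along the optical axis (not along the pixel's ray), 0 where there is no reading), "fx", "fy", "cx", "cy" (pixels), "xyz" and "orientation" of the camera in the world. Camera axes: x right, y down, z forward; pixel columns grow to the right and rows downward; lengths in m; the calibration is good to about 2 mm. A picture is of the moment at which its call begins.
- r.close_job(): hands the job in; it is judged then, once.
The state is a dict: "time": time; "joint_positions": joint angles; "joint_vel": joint speeds; "joint_torque": joint torques, N m; "ee_pos": TCP position; "eef_rot": TCP orientation; "ft_force": force on the tool from outside, world axes, zero at the start; "torque": the same for the moment, N m; "width": finger opening in m; "grip_force": force on a finger pad.
Only numpy, scipy, OpenCV 4.12 (cv2) and the standard library are available. Lean on these libraries where they do the work, as an engineer would, in place of code of your own. Each camera call takes 0.05 s, during which the arm holds its last target. There are 200 camera calls.

## Working session

There is one attempt and no reset: what is moved stays moved. The work goes in short steps, Python scripts to look and compute and a tool call to move; the robot and the scene stay as the last step left them, time stands still between calls to the robot, and variables do not carry over. Pictures are saved under pics/ and viewed, at most 10 in all, crops included, and the job is handed in when it is done.

Besides the shell and the picture viewer there is one more tool, called as name(argument=value, ...) on one line, values as JSON. carry_out: Moves the arm, as the interface text tells. Its arguments: {"type":"object","properties":{"moves":{"type":"array","items":{"type":"array","items":{"type":"number"}}},"fingers":{"type":"number"},"force":{"type":"number"}},"required":["moves"]}

```bash
mkdir -p pics; ls
cat > h.py <<'E'
import numpy as np, cv2
from scipy.spatial.transform import Rotation as R
from bench import read_state, viewer, r
def cam(n):
    c=viewer.camera(n); np.savez(f'/tmp/{n}.npz',**{k:np.array(v) for k,v in c.items()}); return c
def load(n): return dict(np.load(f'/tmp/{n}.npz'))
def axes(c):
    return R.from_quat(c['orientation']).as_matrix(), np.array(c['xyz'])
def px(c,u,v,z=None):
    M,t=axes(c)
    d=M@np.array([(u-c['cx'])/c['fx'],(v-c['cy'])/c['fy'],1.])
    s=float(c['range_z'][int(round(v)),int(round(u))]) if z is None else (z-t[2])/d[2]
    return t+s*d
def cloud(c):
    M,t=axes(c); h,w=c['range_z'].shape; u,v=np.meshgrid(np.arange(w),np.arange(h)); s=c['range_z']
    P=np.stack([(u-c['cx'])/c['fx']*s,(v-c['cy'])/c['fy']*s,s],-1)@M.T+t; P[s==0]=np.nan; return P
E
python3 - <<'E'
from h import *
for n in('top','side'):
    c=cam(n); print(n,c['xyz'],c['orientation'],c['fx'],c['cx'],c['cy'])
    cv2.imwrite(f'pics/{n}0.png',cv2.resize(c['pixels'][:,:,::-1],(800,600),interpolation=cv2.INTER_CUBIC))
print(read_state(), r.finger_overhang)
E
```

```text
pics
top [ 0.55328215 -0.08463283  1.20857876] [-0.70272668  0.71125256 -0.01198731  0.0123006 ] 380.68849205353047 255.8102646619444 191.35206416557725
side [0.32069001 1.00441226 0.67425695] [-0.1074483   0.85364193 -0.50388019  0.07651848] 402.51082157925214 251.23899158536952 187.68325470875027
{'time': 0.1, 'joint_positions': array([ 1.1524026 ,  0.33282192, -0.06472192,  1.46084162,  0.02164744,
        1.34989605, -0.08851697]), 'joint_vel': array([ 1.90328235e-03, -2.28348457e-03,  1.89750504e-03, -3.43374453e-03,
        6.16187052e-04, -1.11617663e-03, -4.95723734e-05]), 'joint_torque': array([ 7.22678087e-04, -6.24544644e+01,  2.40574277e-02, -3.90716028e+01,
       -6.14606892e-02,  3.66311311e-02,  2.45501190e-05]), 'ee_pos': array([ 0.24083485, -0.57638764,  0.23583278]), 'eef_rot': array([ 9.80478791e-01,  1.96623846e-01, -1.71277773e-04, -6.11435997e-04]), 'ft_force': array([ 0.01693347,  0.07443684, -0.00482911]), 'torque': array([ 0.05936326,  0.00305318, -0.03302144]), 'grip_force': 0.0, 'width': 0.08692047491132252} 0.014
```

View pics/top0.png

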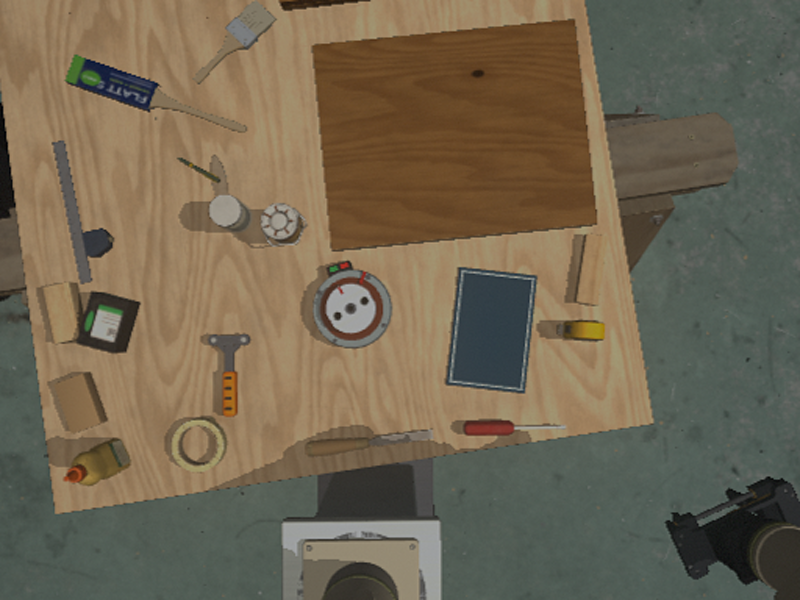

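View pics/side0.png

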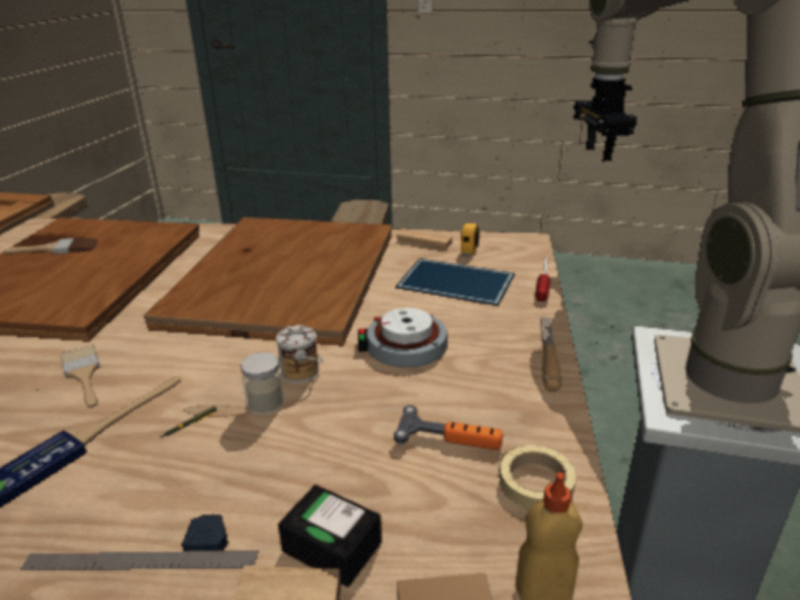

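The top view (800 px wide) has the spanner with its bar at (229,340) and grip at (230,392). The collar is at (350,308), the mat at (491,330), the tin at (281,223), the jar at (227,212) and the tape at (585,330). Next I'll enlarge crops of these.

Run:
```python
from h import *
def crop(n,u0,v0,w,h,k): 
    c=load(n); return cv2.resize(c['pixels'][v0:v0+h,u0:u0+w,::-1],None,fx=k,fy=k,interpolation=cv2.INTER_CUBIC)
# top: collar 50x50.. spanner
a=crop('top',195,165,60,60,6.6667); b=crop('top',120,207,60,60,6.6667)
cv2.imwrite('pics/c1.png',np.hstack([a,b]))
a=crop('side',225,190,66,66,6); b=crop('side',250,250,66,66,6)
cv2.imwrite('pics/c2.png',np.hstack([a,b]))
```

```text
(no output)
```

View pics/c1.png

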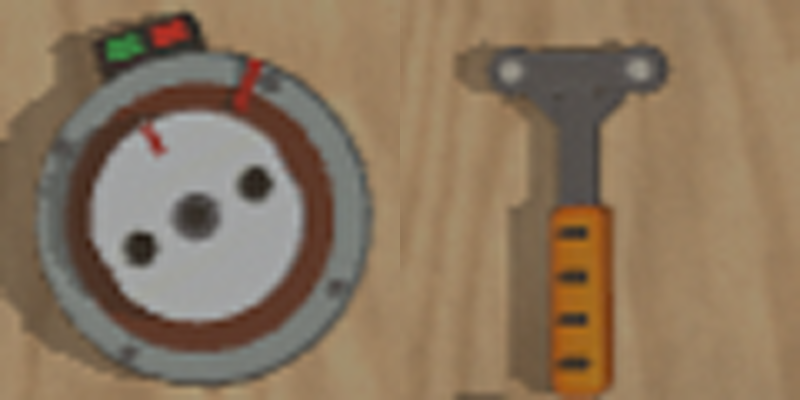

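View pics/c2.png

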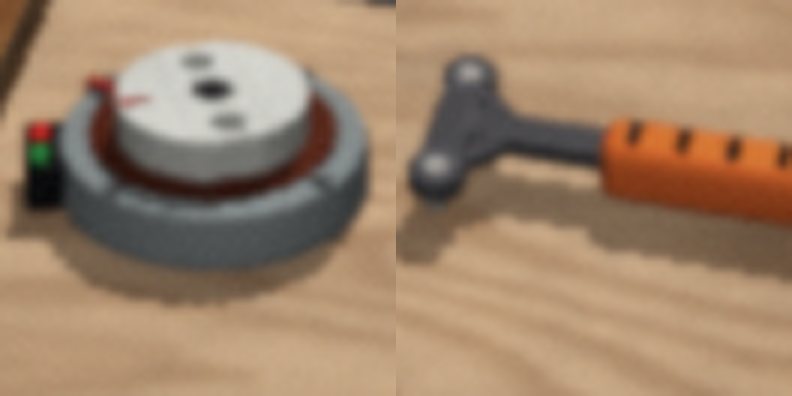

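The collar crop has the holes at (256,184) and (141,248), the axis at (196,216), the red line at (153,138) and the pointer at (248,85). In the spanner crop the rivets are at (111,71) and (238,69), offset removed, and the grip runs from y=207 to past 393. The side crops show the holes at (198,61) and (229,121), and the rivets at (74,72) and (38,165).

Run:
```python
from h import *
T,S=load('top'),load('side')
def P(c,u0,v0,k,x,y): return u0+(x+.5)/k-.5, v0+(y+.5)/k-.5
def tri(a,b):
    A=[];B=[]
    o=[];d=[]
    for c,(u,v) in((T,a),(S,b)):
        M,t=axes(c); q=M@np.array([(u-c['cx'])/c['fx'],(v-c['cy'])/c['fy'],1]); q/=np.linalg.norm(q)
        K=np.eye(3)-np.outer(q,q); A.append(K);B.append(K@t);o.append(t);d.append(q)
    x=np.linalg.solve(sum(A),sum(B)); 
    return x.round(4),[np.linalg.norm(A[i]@(x-o[i])).round(4) for i in(0,1)]
k=20/3
n=[('holeR',(195,165,256,184),(225,190,198,61)),('holeL',(195,165,141,248),(225,190,229,121)),('axis',(195,165,196,216),(225,190,212,90)),
('rivR',(120,207,238,69),(250,250,74,72)),('rivL',(120,207,111,71),(250,250,38,165)),]
zz=dict(h=.054,a=.054,r=.022)
for m,a,b in n:
    ua=P(T,a[0],a[1],k,*a[2:]);ub=P(S,b[0],b[1],6,*b[2:])
    print(m,tri(ua,ub),'plane',px(T,*ua,z=zz[m[0]]).round(4),px(S,*ub,z=zz[m[0]]).round(4))
ua=lambda x,y,z:px(T,*P(T,195,165,k,x,y),z=z)
ax=ua(196,216,.054); 
ang=lambda p:np.degrees(np.arctan2(p[1]-ax[1],p[0]-ax[0]))
print('line',ang(ua(153,138,.054)),'ptr',ang(ua(248,85,.036)),'holes',ang(ua(256,184,.054)),ang(ua(141,248,.054)))
# clouds
for nm,c in(('T',T),('S',S)):
    C=cloud(c); hsv=cv2.cvtColor(c['pixels'],cv2.COLOR_RGB2HSV)
    m=(hsv[...,0]>5)&(hsv[...,0]<16)&(hsv[...,1]>190)&(hsv[...,2]>120)&(C[...,0]<.45)&(C[...,1]>.1)&(C[...,1]<.3)&(C[...,2]>.02)
    p=C[m]; print(nm,'grip',len(p),p.min(0),p.max(0),np.median(p,0)); 
    if len(p)>5:
        r_=cv2.minAreaRect((p[:,:2]*1000).astype(np.float32)); print(r_)
    d=np.linalg.norm(C[...,:2]-ax[:2],axis=-1); q=C[(d<.06)&(C[...,2]>.048)]; print('collar',q.mean(0),(q.min(0)+q.max(0))/2,np.median(q[:,2]))
    m=(hsv[...,0]>90)&(hsv[...,0]<125)&(hsv[...,1]>80)&(abs(C[...,2])<.02)&(C[...,1]<-.05)&(C[...,1]>-.5)&(C[...,0]>.2)&(C[...,0]<.75)
    m=cv2.morphologyEx(m.astype(np.uint8),cv2.MORPH_OPEN,np.ones((3,3)))>0
    p=C[m]; print('mat',len(p),cv2.minAreaRect((p[:,:2]*1000).astype(np.float32)),np.median(p[:,2]))
```

```text
holeR (array([ 0.5908, -0.0152,  0.0541]), [np.float64(0.0005), np.float64(0.0005)]) plane [ 0.5913 -0.015   0.054 ] [ 0.5904 -0.0155  0.054 ]
holeL (array([0.5621, 0.0374, 0.0543]), [np.float64(0.0007), np.float64(0.0007)]) plane [0.5628 0.0376 0.054 ] [0.5615 0.0368 0.054 ]
axis (array([0.5766, 0.0122, 0.055 ]), [np.float64(0.0004), np.float64(0.0004)]) plane [0.5771 0.0124 0.054 ] [0.5766 0.0105 0.054 ]
rivR (array([0.5177, 0.2291, 0.0231]), [np.float64(0.0005), np.float64(0.0005)]) plane [0.5182 0.2295 0.022 ] [0.5176 0.2277 0.022 ]
rivL (array([0.5177, 0.2884, 0.023 ]), [np.float64(0.0003), np.float64(0.0003)]) plane [0.518  0.2888 0.022 ] [0.5178 0.2873 0.022 ]
line 28.302046263452283 ptr -20.839191587490916 holes -62.5812356368538 119.54313797726161
T grip 61 [0.37004325 0.24493423 0.02001348] [0.44748955 0.26712836 0.03438554] [0.40795566 0.26312057 0.02604004]
((408.6952209472656, 255.89637756347656), (21.945220947265625, 77.4295425415039), 89.5789794921875)
collar [0.57683484 0.01311766 0.05385162] [0.57708454 0.01391643 0.05476498] 0.053839435015272885
mat 0 ((0.0, 0.0), (0.0, 0.0), 0.0) nan
S grip 214 [0.36767533 0.25366382 0.02013946] [0.44987203 0.27348868 0.03103689] [0.40961246 0.26588092 0.02681936]
((408.7645568847656, 263.0561828613281), (81.9595718383789, 18.713056564331055), 1.9648010730743408)
collar [0.57473544 0.01615107 0.05441702] [0.57551907 0.01388428 0.05336787] 0.05466431845290648
mat 987 ((530.5463256835938, -266.7696228027344), (136.48553466796875, 210.90829467773438), 82.5545425415039) 0.00512886203761409
  return _methods._mean(a, axis=axis, dtype=dtype,
  ret = ret.dtype.type(ret / rcount)
```

```bash
cat >> h.py <<'E'
def go(x,y,z,yaw=None):
    s=read_state(); M=R.from_quat(s['eef_rot']).as_matrix(); cy=np.degrees(np.arctan2(M[1,0],M[0,0]))
    d=np.array([x,y,z])-s['ee_pos']
    tilt=R.from_matrix(M).apply([0,0,1])
    print('pos',s['ee_pos'].round(4),'yaw',cy.round(2),'z',tilt.round(4),'tool shift units',(M.T@d/.04).round(3), 'turn z units',None if yaw is None else round((cy-yaw)/8,3))
    if yaw is not None:
        t=np.radians(yaw); X=np.array([np.cos(t),np.sin(t),0]);Y=np.array([np.sin(t),-np.cos(t),0])
        print('after turning: shift',np.array([X@d,Y@d,-d[2]])/.04)
E
python3 - <<'E'
from h import *
T=load('top')
P=lambda x,y:px(T,120+(x+.5)*.15-.5,207+(y+.5)*.15-.5,z=.028)
print('grip front/back', P(181,209).round(4),P(181,391).round(4), 'L',P(150,300),'R',P(212,300))
m=[px(T,(x+.5)/1.5625-.5,(y+.5)/1.5625-.5,z=.004)[:2] for x,y in((458,268),(536,277),(524,392),(447,383))]
print('mat',np.round(m,4),np.mean(m,0)); e=m[0]-m[3]; print(np.degrees(np.arctan2(e[1],e[0])))
go(.50,-.2,.2,0)
E
```

```text
grip front/back [0.4539 0.2545 0.028 ] [0.37   0.2547 0.028 ] L [0.41209745 0.26894155 0.028     ] R [0.41175382 0.24023108 0.028     ]
mat [[ 0.6568 -0.2029]
 [ 0.6365 -0.3608]
 [ 0.4047 -0.332 ]
 [ 0.4246 -0.1771]] [ 0.53065121 -0.2681911 ]
-6.330924875669817
pos [ 0.2408 -0.5764  0.2358] yaw 22.68 z [-6.0e-04  1.1e-03 -1.0e+00] tool shift units [ 9.606 -6.183  0.903] turn z units 2.835
after turning: shift [ 6.47912884 -9.40969102  0.89581962]
```

carry_out(moves=[[0,0,0,0,0,0.95],[0,0,0,0,0,0.95],[0,0,0,0,0,0.95],[0.65,-0.94,0.1,0,0,0],[0.65,-0.94,0.1,0,0,0],[0.65,-0.94,0.1,0,0,0],[0.65,-0.94,0.1,0,0,0],[0.65,-0.94,0.1,0,0,0],[0.65,-0.94,0.1,0,0,0],[0.65,-0.94,0.1,0,0,0],[0.65,-0.94,0.1,0,0,0],[0.65,-0.94,0.1,0,0,0],[0.65,-0.94,0.1,0,0,0],[0,0,0,0,0,0]], fingers=60)

```text
time: 1.85
ee_pos: [0.5033, -0.1972, 0.196]
eef_rot: [1.0, 0.002, -0.0, -0.001]
ft_force: [-0.3, -0.6, 0.7]
width: 0.0603
grip_force: 0.0
```

```bash
python3 -c "
from h import *
go(.440,.2562,.12,1.5)"
```

```text
pos [ 0.5033 -0.1972  0.196 ] yaw 0.24 z [-2.0e-04  1.7e-03 -1.0e+00] tool shift units [ -1.535 -11.339   1.92 ] turn z units -0.158
after turning: shift [ -1.28491506 -11.37295216   1.89958599]
```

carry_out(moves=[[0,0,0,0,0,-0.16],[-0.1,-0.95,0.1,0,0,0],[-0.1,-0.95,0.1,0,0,0],[-0.1,-0.95,0.1,0,0,0],[-0.1,-0.95,0.1,0,0,0],[-0.1,-0.95,0.1,0,0,0],[-0.1,-0.95,0.1,0,0,0],[-0.1,-0.95,0.1,0,0,0],[-0.1,-0.95,0.1,0,0,0],[-0.1,-0.95,0.1,0,0,0],[-0.1,-0.95,0.2,0,0,0],[-0.14,-0.93,0.4,0,0,0],[-0.14,-0.93,0.4,0,0,0],[0,0,0,0,0,0],[0,0,0,0,0,0]])

```text
time: 3.72
ee_pos: [0.4422, 0.2504, 0.1206]
eef_rot: [1.0, 0.009, 0.0, 0.0]
ft_force: [-0.2, 0.7, -0.0]
width: 0.0602
grip_force: 0.0
```

```bash
python3 -c "
from h import *
go(.440,.2562,.018,1.5)"
```

```text
pos [0.4422 0.2504 0.1206] yaw 1.08 z [ 1.e-04 -9.e-04 -1.e+00] tool shift units [-0.051 -0.147  2.564] turn z units -0.053
after turning: shift [-0.05001534 -0.14532241  2.56404962]
```

carry_out(moves=[[-0.05,-0.145,0.4,0,0,-0.05],[0,0,0.5,0,0,0],[0,0,0.5,0,0,0],[0,0,0.5,0,0,0],[0,0,0.4,0,0,0],[0,0,0.26,0,0,0],[0,0,0,0,0,0],[0,0,0,0,0,0],[0,0,0,0,0,0]])

```text
time: 4.85
ee_pos: [0.4397, 0.258, 0.0187]
eef_rot: [1.0, 0.014, 0.001, -0.0]
ft_force: [-0.5, 0.0, 0.0]
width: 0.06
grip_force: 0.0
```

carry_out(moves=[[0,0,0,0,0,0],[0,0,0,0,0,0],[0,0,0,0,0,0],[0,0,0,0,0,0],[0,0,0,0,0,0],[0,0,0,0,0,0],[0,0,0,0,0,0],[0,0,0,0,0,0]], fingers=0, force=50)

```text
time: 5.85
ee_pos: [0.4393, 0.2578, 0.0181]
eef_rot: [1.0, 0.014, 0.0, 0.0]
ft_force: [-0.5, 0.9, -0.0]
width: 0.0254
grip_force: 49.9
```

carry_out(moves=[[0,0,-0.3,0,0,0],[0,0,-0.6,0,0,0],[0,0,-0.6,0,0,0],[0,0,-0.6,0,0,0],[0,0,-0.6,0,0,0],[0,0,-0.3,0,0,0],[0,0,0,0,0,0],[0,0,0,0,0,0]])

```text
time: 6.85
ee_pos: [0.4388, 0.2574, 0.1372]
eef_rot: [1.0, 0.014, -0.001, 0.0]
ft_force: [-0.2, -0.3, -3.2]
width: 0.0254
grip_force: 49.9
```

Run:
```python
from h import *
for n in('top','side'): cam(n)
T,S=load('top'),load('side')
a=T['pixels'][195:270,105:180,::-1]; b=S['pixels'][205:280,240:315,::-1]
cv2.imwrite('pics/g.png',cv2.resize(np.hstack([a,b]),(800,400),interpolation=cv2.INTER_CUBIC))
go(.4,.2,.1,0)
print(read_state()['width'])
```

```text
pos [0.4388 0.2575 0.1372] yaw 1.56 z [-1.5e-03 -7.0e-04 -1.0e+00] tool shift units [-1.007  1.409  0.932] turn z units 0.195
after turning: shift [-0.96997876  1.43662589  0.93009031]
0.0256492802684682
```

View pics/g.png

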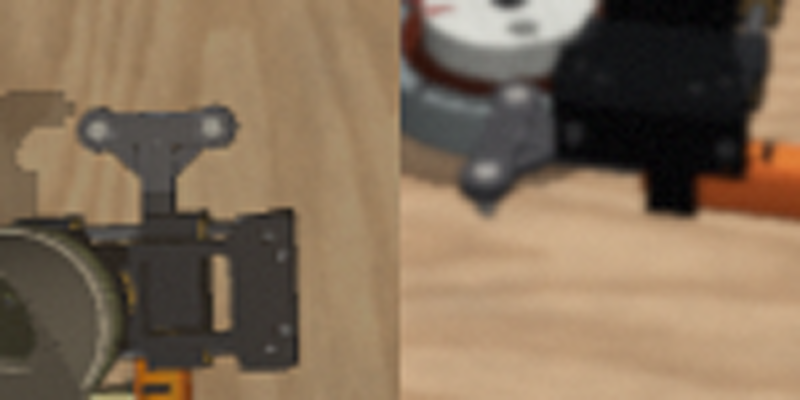

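The spanner is held level. Its rivets are at (97,130) and (213,128) in the top half, and at (117,95) and (88,172) in the side half.

```bash
cat >> h.py <<'E'
def tri(T,a,S,b):
    A=[];B=[]
    for c,(u,v) in((T,a),(S,b)):
        M,t=axes(c); q=M@np.array([(u-c['cx'])/c['fx'],(v-c['cy'])/c['fy'],1]); q/=np.linalg.norm(q)
        K=np.eye(3)-np.outer(q,q); A.append(K);B.append(K@t)
    return np.linalg.solve(sum(A),sum(B))
E
python3 - <<'E'
from h import *
T,S=load('top'),load('side'); k=16/3
f=lambda u0,v0,x,y:(u0+(x+.5)/k-.5,v0+(y+.5)/k-.5)
L=tri(T,f(105,195,97,130),S,f(240,205,88,172)); Rr=tri(T,f(105,195,213,128),S,f(240,205,117,95))
s=read_state(); M=R.from_quat(s['eef_rot']).as_matrix(); m=(L+Rr)/2
print(L,Rr,np.linalg.norm(L-Rr),'mid in tool mm',(M.T@(m-s['ee_pos'])*1000).round(1)); d=L-Rr
print('yaw',np.degrees(np.arctan2(-d[0],d[1])))
for z in (m[2],s['ee_pos'][2]+.004): 
  l=px(T,*f(105,195,97,130),z=z);q=px(T,*f(105,195,213,128),z=z);print(l,q)
E
```

```text
[0.51606287 0.2886016  0.14125976] [0.51732049 0.22811682 0.14071941] 0.060500270641151384 mid in tool mm [77.9  1.2 -3.9]
yaw 1.1911411827177216
[0.51710799 0.28896254 0.14098958] [0.51742367 0.22806028 0.14098958]
[0.51711524 0.28888764 0.14120361] [0.51743086 0.22799759 0.14120361]
```

carry_out(moves=[[0.19,0.88,0,0,0,0],[0.19,0.88,0,0,0,0],[0.19,0.88,0,0,0,0],[0.19,0.88,0,0,0,0],[0.19,0.88,0,0,0,0],[0.19,0.88,0,0,0,0],[0.19,0.88,0,0,0,0],[0.2,0.88,0,0,0,0],[0,0,0,0,0,-0.68],[0,0,0,0,0,-0.68],[0,0,0,0,0,-0.67],[0,0,0,0,0,-0.67],[0,0,0,0,0,-0.67],[0,0,0,0,0,0],[0,0,0,0,0,0]])

```text
time: 8.82
ee_pos: [0.508, -0.022, 0.1378]
eef_rot: [0.969, 0.245, -0.0, -0.0]
ft_force: [0.3, 0.3, -3.1]
width: 0.0257
grip_force: 49.9
```

```bash
python3 -c "
from h import *
go(.5077,-.0241,.09,28.5)"
```

```text
pos [ 0.508  -0.022   0.1378] yaw 28.4 z [-6.e-04  0.e+00 -1.e+00] tool shift units [-0.029  0.042  1.195] turn z units -0.012
after turning: shift [-0.03009972  0.04207238  1.19480386]
```

carry_out(moves=[[-0.03,0.04,0.4,0,0,0],[0,0,0.4,0,0,0],[0,0,0.4,0,0,0],[0,0,0,0,0,0],[0,0,0,0,0,0],[0,0,0,0,0,0]])

```text
time: 9.57
ee_pos: [0.5083, -0.024, 0.0907]
eef_rot: [0.969, 0.246, 0.001, 0.0]
ft_force: [-0.4, 0.3, -2.9]
width: 0.0256
grip_force: 49.9
```

Run:
```python
from h import *
for n in('top','side'): cam(n)
T,S=load('top'),load('side')
a=T['pixels'][165:225,195:255,::-1]; b=S['pixels'][180:240,225:285,::-1]
cv2.imwrite('pics/i.png',cv2.resize(np.hstack([a,b]),(800,400),interpolation=cv2.INTER_CUBIC))
go(.5077,-.0241,.059,28.5)
```

```text
pos [ 0.5082 -0.0241  0.0906] yaw 28.51 z [ 1.e-03 -2.e-04 -1.e+00] tool shift units [-0.012 -0.006  0.791] turn z units 0.002
after turning: shift [-0.01174542 -0.0053871   0.79094208]
```

View pics/i.png

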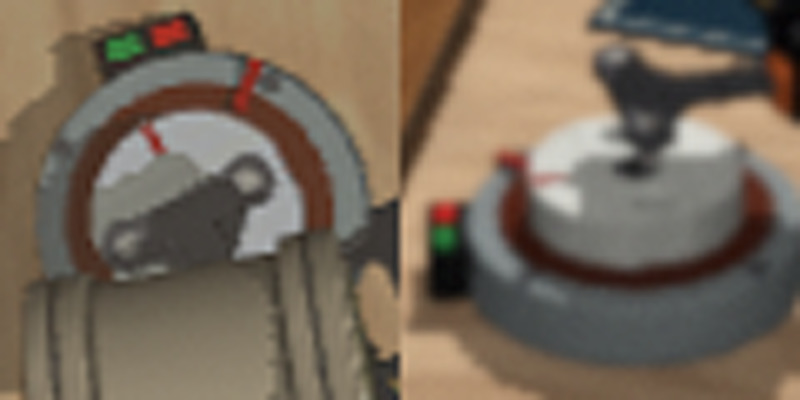

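The rivets are at (252,179) and (126,242) in the top half, and at (213,60) and (250,125) in the side half, offset removed. I'll compare these with the holes.

Run:
```python
from h import *
T,S=load('top'),load('side'); k=20/3
f=lambda u0,v0,x,y:(u0+(x+.5)/k-.5,v0+(y+.5)/k-.5)
for t,s in(((252,179),(213,60)),((126,242),(250,125))):
    a=f(195,165,*t);b=f(225,180,*s)
    print(tri(T,a,S,b).round(4),px(T,*a,z=.0946).round(4),px(S,*b,z=.0946).round(4))
```

```text
[ 0.5927 -0.0155  0.0925] [ 0.5922 -0.0158  0.0946] [ 0.5921 -0.0117  0.0946]
[0.5639 0.0396 0.0938] [0.5652 0.0398 0.0946] [0.5622 0.0407 0.0946]
```

carry_out(moves=[[-0.03,-0.01,0.2,0,0,0],[0,0,0.15,0,0,0],[0,0,0.1,0,0,0],[0,0,0.1,0,0,0],[0,0,0.05,0,0,0],[0,0,0,0,0,0]])

```text
time: 10.42
ee_pos: [0.5066, -0.0242, 0.066]
eef_rot: [0.969, 0.246, -0.0, -0.0]
ft_force: [-0.8, 0.5, -2.6]
width: 0.0255
grip_force: 49.9
```

Tips are about 6 mm below the hole mouths with no contact force. Continuing down.

carry_out(moves=[[0,0,0.08,0,0,0],[0,0,0.06,0,0,0],[0,0,0.05,0,0,0],[0,0,0,0,0,0],[0,0,0,0,0,0]])

```text
time: 11.05
ee_pos: [0.5067, -0.0244, 0.0589]
eef_rot: [0.969, 0.246, 0.0, 0.0]
ft_force: [-3.1, -0.6, 4.5]
width: 0.0257
grip_force: 49.9
```

carry_out(moves=[[0,0,0,0,0,0],[0,0,0,0,0,0],[0.007,-0.138,0,0,0,0.5],[0.007,-0.138,0,0,0,0.5],[0.007,-0.138,0,0,0,0.5],[0.007,-0.138,0,0,0,0.5],[0.007,-0.138,0,0,0,0.5],[0.007,-0.138,0,0,0,0.5],[0,0,0,0,0,0],[0,0,0,0,0,0]])

```text
time: 12.3
ee_pos: [0.4985, 0.0073, 0.0589]
eef_rot: [0.999, 0.04, 0.001, 0.0]
ft_force: [2.8, -1.2, 3.1]
width: 0.0256
grip_force: 49.9
```

Run:
```python
from h import *
s=read_state(); print(s['ft_force'],s['torque'])
for th in(4.4,-20.6,-24): 
    t=np.radians(th); p=np.array([.5767,.0122])-.079*np.array([np.cos(t),np.sin(t)])-.0012*np.array([np.sin(t),-np.cos(t)]); go(*p,.059,th)
```

```text
[ 2.7871468  -1.22916285  3.06323837] [-0.4535797  -0.61048112 -0.0627567 ]
pos [0.4985 0.0073 0.0589] yaw 4.59 z [ 0.0016  0.     -1.    ] tool shift units [-0.016 -0.002 -0.002] turn z units 0.024
after turning: shift [-0.01641273 -0.00165076 -0.00149589]
pos [0.4985 0.0073 0.0589] yaw 4.59 z [ 0.0016  0.     -1.    ] tool shift units [ 0.184 -0.833 -0.001] turn z units 3.149
after turning: shift [-0.1879362  -0.83204161 -0.00149589]
pos [0.4985 0.0073 0.0589] yaw 4.59 z [ 0.0016  0.     -1.    ] tool shift units [ 0.239 -0.937 -0.001] turn z units 3.574
after turning: shift [-0.23864792 -0.93661416 -0.00149589]
```

carry_out(moves=[[-0.008,-0.138,0,0,0,0.5],[0.007,-0.138,0,0,0,0.5],[0.007,-0.138,0,0,0,0.5],[0.007,-0.138,0,0,0,0.5],[0.007,-0.138,0,0,0,0.5],[0.007,-0.138,0,0,0,0.5],[0,0,0,0,0,0],[0,0,0,0,0,0]])

```text
time: 13.3
ee_pos: [0.5031, 0.0394, 0.0589]
eef_rot: [0.986, -0.169, 0.001, -0.0]
ft_force: [5.1, -3.4, 0.9]
width: 0.0255
grip_force: 49.9
```

carry_out(moves=[[0.004,-0.069,0,0,0,0.25],[0.004,-0.069,0,0,0,0.25],[0,0,0,0,0,0],[0,0,0,0,0,0]])

```text
time: 13.8
ee_pos: [0.5052, 0.0444, 0.0589]
eef_rot: [0.979, -0.203, 0.001, -0.0]
ft_force: [3.6, -4.4, 1.6]
width: 0.0257
grip_force: 49.9
```

Run:
```python
from h import *
s=read_state(); print(s['ft_force'],s['torque']); go(.5,0,.059,-20.6)
for n in('top','side'): cam(n)
T,S=load('top'),load('side')
a=T['pixels'][165:225,195:255,::-1]; b=S['pixels'][180:240,225:285,::-1]
cv2.imwrite('pics/t.png',cv2.resize(np.hstack([a,b]),(800,400),interpolation=cv2.INTER_CUBIC))
```

```text
[ 3.58068163 -4.35067427  1.57105847] [-0.78570219 -0.96281699  0.0218001 ]
pos [0.5052 0.0444 0.0589] yaw -23.45 z [ 2.1e-03 -3.0e-04 -1.0e+00] tool shift units [ 0.321  1.07  -0.002] turn z units -0.356
after turning: shift [ 0.26758635  1.08471852 -0.00241703]
```

View pics/t.png

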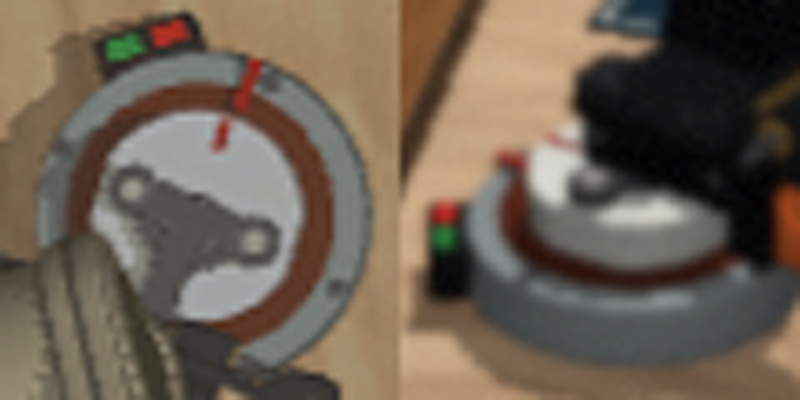

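The red line, at (220,136), is about 4° short of the pointer. I'll turn further until I feel the stop.

carry_out(moves=[[0.004,-0.069,0,0,0,0.25],[0.004,-0.069,0,0,0,0.25],[0,0,0,0,0,0],[0,0,0,0,0,0]])

```text
time: 14.4
ee_pos: [0.5072, 0.0482, 0.0589]
eef_rot: [0.972, -0.237, 0.001, 0.001]
ft_force: [1.2, -6.9, 5.3]
width: 0.0258
grip_force: 50.2
```

carry_out(moves=[[0.004,-0.069,0,0,0,0.25],[0,0,0,0,0,0],[0,0,0,0,0,0]])

```text
time: 14.78
ee_pos: [0.5078, 0.0485, 0.0587]
eef_rot: [0.967, -0.254, 0.0, 0.003]
ft_force: [-5.2, -15.6, 10.5]
width: 0.0259
grip_force: 50.8
```

Run:
```python
from h import *
s=read_state(); print(s['ft_force'],s['torque']); go(.5,0,.059,-20.6)
```

```text
[ -5.19242312 -15.63995618  10.50404488] [-3.15085491  0.65071118  1.12802741]
pos [0.5078 0.0485 0.0587] yaw -29.45 z [-0.0013 -0.005  -1.    ] tool shift units [ 4.250e-01  1.151e+00 -1.000e-03] turn z units -1.107
after turning: shift [ 0.24331768  1.2025606  -0.00737804]
```

Run:
```python
from h import *
T=cam('top')
cv2.imwrite('pics/u.png',cv2.resize(T['pixels'][165:225,195:255,::-1],(600,600),interpolation=cv2.INTER_CUBIC))
```

```text
(no output)
```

View pics/u.png

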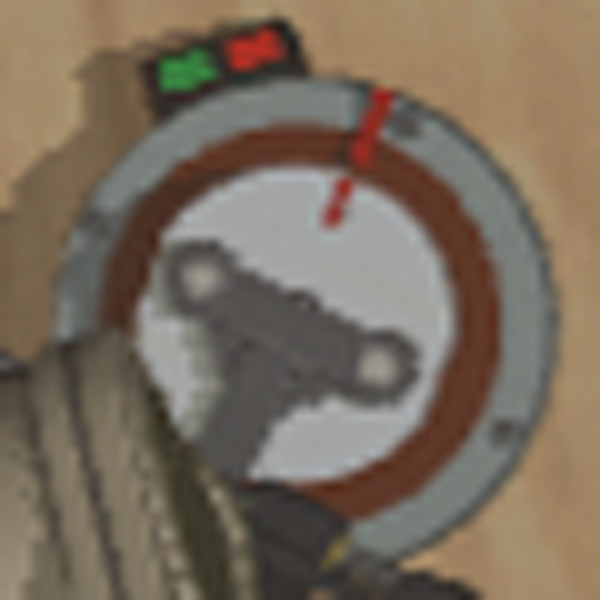

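carry_out(moves=[[-0.004,0.08,0,0,0,-0.3],[0,0,0,0,0,0],[0,0,0,0,0,0]])

```text
time: 15.2
ee_pos: [0.5072, 0.0475, 0.0588]
eef_rot: [0.972, -0.234, 0.001, 0.001]
ft_force: [3.2, -8.5, 3.6]
width: 0.0256
grip_force: 49.8
```

The red line at (338,203) is in line with the pointer at (372,130), so the collar is at its stop. I'll ease off the load and lift.

carry_out(moves=[[-0.003,0.05,0,0,0,-0.2],[0,0,0,0,0,0],[0,0,0,0,0,0]])

```text
time: 15.58
ee_pos: [0.5063, 0.0464, 0.0589]
eef_rot: [0.975, -0.221, 0.001, 0.0]
ft_force: [3.7, -5.7, 3.7]
width: 0.0259
grip_force: 49.8
```

carry_out(moves=[[0,0,-0.1,0,0,0],[0,0,-0.2,0,0,0],[0,0,-0.3,0,0,0],[0,0,-0.5,0,0,0],[0,0,-0.6,0,0,0],[0,0,-0.5,0,0,0],[0,0,0,0,0,0],[0,0,0,0,0,0]])

```text
time: 16.58
ee_pos: [0.5048, 0.048, 0.1456]
eef_rot: [0.975, -0.22, -0.001, 0.0]
ft_force: [-0.8, -0.2, -3.4]
width: 0.0261
grip_force: 49.9
```

Run:
```python
from h import *
th=np.radians(-7); p=np.array([.5305,-.268])-.008*np.array([np.cos(th),np.sin(th)]); print(p); go(*p,.14,-7)
```

```text
[ 0.52255963 -0.26702505]
pos [0.5048 0.048  0.1456] yaw -25.45 z [-0.0014  0.     -1.    ] tool shift units [3.786 6.92  0.14 ] turn z units -2.306
after turning: shift [1.40161492 7.76281523 0.14048777]
```

carry_out(moves=[[0,0,0,0,0,-0.77],[0,0,0,0,0,-0.77],[0,0,0,0,0,-0.77],[0.175,0.97,0,0,0,0],[0.175,0.97,0,0,0,0],[0.175,0.97,0,0,0,0],[0.175,0.97,0,0,0,0],[0.175,0.97,0,0,0,0],[0.175,0.97,0,0,0,0],[0.175,0.97,0,0,0,0],[0.175,0.97,0,0,0,0],[0,0,0,0,0,0],[0,0,0,0,0,0]])

```text
time: 18.2
ee_pos: [0.5228, -0.266, 0.1454]
eef_rot: [0.998, -0.061, -0.001, -0.001]
ft_force: [0.6, 0.5, -2.9]
width: 0.0256
grip_force: 49.9
```

Run:
```python
from h import *
go(.5226,-.267,.023,-7)
for n in('top','side'): cam(n)
T,S=load('top'),load('side')
a=T['pixels'][140:280,190:330,::-1]; b=S['pixels'][130:270,210:350,::-1]
cv2.imwrite('pics/p.png',cv2.resize(np.hstack([a,b]),(800,400),interpolation=cv2.INTER_CUBIC))
```

```text
pos [ 0.5228 -0.266   0.1454] yaw -6.96 z [-0.0016  0.0015 -1.    ] tool shift units [3.000e-03 3.000e-02 3.059e+00] turn z units 0.005
after turning: shift [-2.17433727e-03  2.61688162e-02  3.05928998e+00]
```

View pics/p.png

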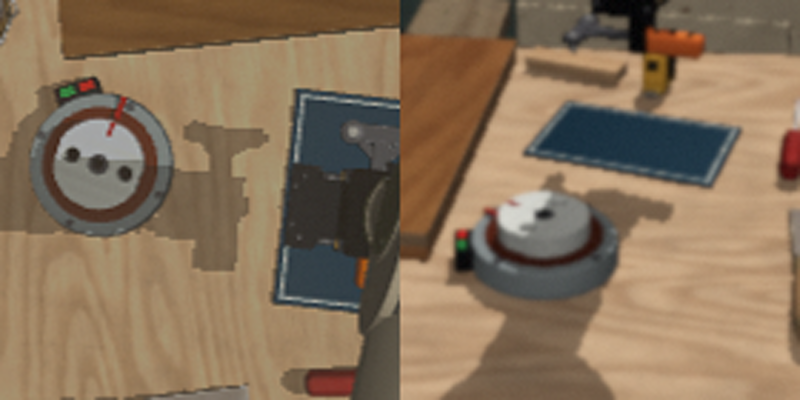

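The collar is still locked, with its red line at (112,128) on the pointer at (120,108), and the spanner is over the mat. Lowering it now.

carry_out(moves=[[0,0.03,0.5,0,0,0],[0,0,0.6,0,0,0],[0,0,0.6,0,0,0],[0,0,0.5,0,0,0],[0,0,0.4,0,0,0],[0,0,0.25,0,0,0],[0,0,0.12,0,0,0],[0,0,0.07,0,0,0],[0,0,0.03,0,0,0],[0,0,0,0,0,0],[0,0,0,0,0,0]])

```text
time: 19.68
ee_pos: [0.5232, -0.2683, 0.0241]
eef_rot: [0.998, -0.061, 0.0, 0.0]
ft_force: [0.7, -0.9, -2.3]
width: 0.0259
grip_force: 49.9
```

carry_out(moves=[[0,0,0.05,0,0,0],[0,0,0.03,0,0,0],[0,0,0,0,0,0]])

```text
time: 20.05
ee_pos: [0.5233, -0.2684, 0.0221]
eef_rot: [0.998, -0.061, 0.0, 0.0]
ft_force: [-6.2, 3.3, 14.1]
width: 0.0256
grip_force: 49.9
```

carry_out(moves=[[0,0,0,0,0,0],[0,0,0,0,0,0],[0,0,0,0,0,0],[0,0,0,0,0,0],[0,0,0,0,0,0],[0,0,0,0,0,0]], fingers=60)

```text
time: 20.8
ee_pos: [0.523, -0.2682, 0.0205]
eef_rot: [0.998, -0.061, 0.0, 0.0]
ft_force: [0.2, -0.3, 0.2]
width: 0.0596
grip_force: 0.0
```

carry_out(moves=[[0,0,-0.3,0,0,0],[0,0,-0.6,0,0,0],[0,0,-0.8,0,0,0],[0,0,-0.8,0,0,0],[0,0,-0.8,0,0,0],[-0.8,0,-0.3,0,0,0],[-0.8,0,0,0,0,0],[0,0,0,0,0,0],[0,0,0,0,0,0]])

```text
time: 21.92
ee_pos: [0.4602, -0.2605, 0.1653]
eef_rot: [0.998, -0.061, 0.001, 0.0]
ft_force: [0.8, -0.7, 0.4]
width: 0.0599
grip_force: 0.0
```

Run:
```python
from h import *
for n in('top','side'): cam(n)
T,S=load('top'),load('side')
a=T['pixels'][120:280,180:400,::-1]; b=S['pixels'][130:290,150:370,::-1]
cv2.imwrite('pics/q.png',cv2.resize(np.hstack([a,b]),(800,291),interpolation=cv2.INTER_CUBIC))
C=cloud(S);hsv=cv2.cvtColor(S['pixels'],cv2.COLOR_RGB2HSV)
m=(hsv[...,0]>5)&(hsv[...,0]<16)&(hsv[...,1]>190)&(hsv[...,2]>120)&(abs(C[...,0]-.5)<.12)&(abs(C[...,1]+.27)<.1)
p=C[m];print(len(p),p.mean(0),p.min(0),p.max(0))
```

```text
136 [ 0.49207048 -0.25475006  0.02487014] [ 0.45144849 -0.26560702  0.01121451] [ 0.53443623 -0.2437545   0.03574128]
```

View pics/q.png

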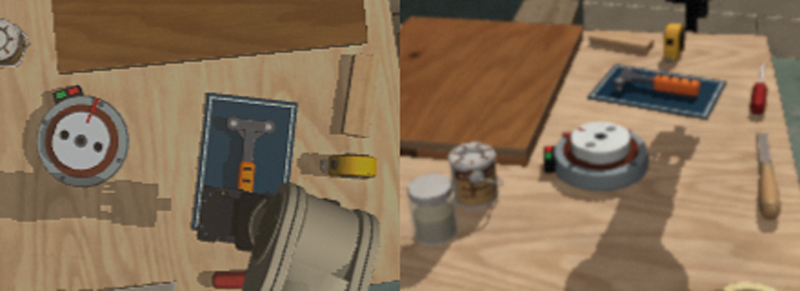

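The spanner lies flat, prongs down, at the mat's middle: bar at (250,127) in the top half, grip at (680,85) in the side half. The red line points at the pointer, the tin, jar and tape haven't moved, and the gripper is clear.

```bash
python3 -c "
from bench import r
print(r.close_job())"
```

```text
the job is handed in; nothing more can be done
None
```

The job is handed in (no verdict was returned): the collar was turned to its stop with its red line on the pointer, the spanner lies prongs down in the middle of the mat, and the tin, jar and tape measure look undisturbed.

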